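# Dry-fit a stacked ceramic totem on the banding wheel

### The arm

A 6-joint arm with a two-finger parallel gripper is mounted at the origin on the work surface. World frame = base frame: x ahead of the robot, y to its left, z up, the work surface at z = 0. Lengths are in m, angles in rad, forces in N, time in s.
With the tool pointing down it reaches from about 0.3 to 0.875 m from the base axis. Payload 6.4 kg.
Tool frame: the origin (TCP) lies at the very end of the fingers, on their centre line; the grasp point (between the pads) lies 19 mm behind it; z points along the fingers, y is the line along which they close (so a half turn about z gives the same grasp; the last joint's range is limited). The gripper opens to 88 mm and grips with 3 to 60 N. Pads are 18 mm wide; open, the fingers measure 123 mm over their backs; the gripper's body (75 mm by 187 mm) begins 45 mm behind the grasp point.
Start: joints at [0.934, 0.181, 1.607, -0, 1.354, -0.206], TCP at [0.24, 0.522, 0.213] pointing down, gripper open.
Joint ranges: [-2.99, 2.99], [-0.89, 2.07], [0.3, 2.58], [-1.14, 4.28], [0, 2.63], [-3.12, 3.12]. Speed limits (rad/s): [2.57, 2.57, 3.01, 3.14, 3.14, 3.14].

### API

Orientations are given as a unit quaternion [x, y, z, w].
In Python, from bench import arm gives the robot as it stands. The module is installed in compiled form; this text tells all that it offers.
- The arm moves only by the shell command python3 -m jog 'ROWS' [FORCE]. ROWS is a JSON object of lists of equal length, an entry for each row: "jaw": the opening, from -1 (shut) to 1 (fully open); "travel": the shift along the tool's x, y, z in cm, a list of three; "twist": the turn about the tool's z in rad. In form: {"jaw": [jaw, ...], "travel": [[x, y, z], ...], "twist": [twist, ...]}. A call has 1 to 8 rows; each row is the pose to reach, as a shift and turn from the pose commanded when the call began, along the tool's axes at that moment; what a row does not reach only later rows make up. A row lasts 1/10 s, in which the tool goes at most 50 mm and 8.59 degrees, less where a joint would pass 70% of its speed; a pose out of reach is approached as far as the arm can. A call with a gripper value outside its range is refused whole. The fingers move at their own pace and stop on an object; FORCE is the grip in N (left out, the last holds). Time passes only in rows, so rows that repeat a pose let the fingers close. It gives the time, the measured TCP pose, the force, the opening and the grip force at its end, in the units of the state.
- arm.observe(): the state, without advancing time (a new reading comes with each control period).
- arm.snapshot(name): name is "scene" or "top"; returns a dict with "image" (480x640x3 uint8, red, green, blue), "fx", "fy", "cx", "cy" (pixels), "T" (4x4, takes a point from camera to world coordinates). Camera axes: x right, y down, z forward; pixel columns grow to the right and rows downward; lengths in m; the calibration is good to about 2 mm. A picture is of the moment at which its call begins. There is no depth.
- arm.close_job(): hands the job in; it is judged then, once.
The state is a dict: "t": time; "qpos": joint angles; "joint_velocities": joint speeds; "joint_efforts": joint torques, N m; "tool_pos": TCP position; "tcp_rot": TCP orientation; "force": force on the tool from outside, world axes, zero at the start; "torque": the same for the moment, N m; "gripper_width": finger opening in m; "gripper_force": force on a finger pad.
Only numpy, scipy, OpenCV 4.12 (cv2) and the standard library are available. Lean on these libraries where they do the work, as an engineer would, in place of code of your own. Each camera call takes 0.05 s, during which the arm holds its last target. There are 200 camera calls.

### The job

Dry-fit the little ceramic totem on the banding wheel. First clear the wooden paddle off the terracotta disc and lay it flat in the empty wide compartment of the plywood tool tray, either way round; then set the white disc centred on the terracotta disc and after that the blue disc centred on the white one, right way up and all in line over the middle of the wheel. The pieces are glazed and chip, so set them down gently rather than dropping or banging them, and leave the green disc and everything else where it is.

Things in the scene. Friction and masses are not known exactly. Their poses are not given: they have to be found in the camera images.
- wheel: banding wheel (low potter's turntable, does not turn): dark cast foot under a round aluminium plate 180 mm across, top of the plate 60 mm above the table. Fixed. Origin: centre of the underside of its foot, z up
- base_disc: terracotta-coloured base disc, 110 mm across, 22 mm thick, about 0.4 kg, loose, already lying about centred on the wheel. Origin: centre of its underside, z up
- paddle: potter's wooden paddle lying across the base disc at the start, 190 mm long, flat underside. Origin: middle of its length and width, on the underside; x points to the blade end. Handle (darker wood): x from -95 to +10 mm, 22 mm wide, 18 mm thick; blade (paler): x from +10 to +95 mm, 56 mm wide, 10 mm thick. Centre of mass at about x = +8 mm; about 0.08 kg
- white_disc: white glazed disc, 68 mm across, 24 mm thick, about 0.17 kg, standing flat on the table. Origin: centre of its underside, z up
- blue_disc: blue glazed disc, 60 mm across, 18 mm thick, about 0.10 kg, flat on the table. Origin: centre of its underside, z up
- green_disc: green glazed disc, 64 mm across, 20 mm thick, flat on the table; not part of this totem. Origin: centre of its underside
- tray: plywood tool tray, fixed, 230 mm (its x) by 145 mm (its y), 20 mm high with 5 mm walls and a 5 mm floor; two long compartments along its x, each 220 mm long inside: a wide empty one 80 mm wide on its +y side and a narrow one 50 mm wide on its -y side that holds the brush. Origin: centre of its underside
- tray_slot (a point): centre of the floor of the tray's wide empty compartment, 5 mm above the table; axes as the tray's
- brush: blue-handled brush, 170 mm long, lying in the narrow compartment. Origin: on its underside, 80 mm from the bristle end; leave alone
- jar_orange: glaze jar with an orange label and white cap, 64 mm across, 85 mm high, on the table. Origin: centre of its underside; leave alone
- jar_purple: glaze jar with a purple label and white cap, 64 mm across, 85 mm high, on the table. Origin: centre of its underside; leave alone
- mug: blue mug, 72 mm across plus handle, 75 mm high, on the table. Origin: centre of its underside; leave alone
- elephant: lilac glazed elephant figurine, about 140 mm long and 100 mm high, on the table's far side. Origin: table height, under the middle of its body; leave alone

How it is judged:
On the way, in this order (a step that is already met when the one before it is completed fails the run):
1. the paddle lies flat in the tray's wide compartment, let go (x of paddle in the frame of tray_slot between -0.03 and 0.03 m and y of paddle in the frame of tray_slot between -0.03 and 0.03 m and z of paddle in the frame of tray_slot between -0.004 and 0.005 m and angle between paddle's own z axis and vertical below 0.06 rad and angle between the x axis of paddle and the x axis of tray, either way round below 0.35 rad and contact force between paddle and the fingers below 0.05 N), for 0.2 s.
2. the white disc lies flat and centred on the terracotta disc, let go (horizontal distance between white_disc and base_disc below 0.008 m and z of white_disc in the frame of base_disc between 0.019 and 0.025 m and angle between white_disc's own z axis and vertical below 0.06 rad and contact force between white_disc and the fingers below 0.05 N), for 0.2 s.
3. the blue disc lies flat and centred on the white disc, let go (horizontal distance between blue_disc and white_disc below 0.008 m and z of blue_disc in the frame of white_disc between 0.021 and 0.027 m and angle between blue_disc's own z axis and vertical below 0.06 rad and contact force between blue_disc and the fingers below 0.05 N), for 0.2 s.
At the end, for the whole second after the job is handed in: Paddle flat in the wide compartment (middle within 30 mm of its centre each way, 0.35 rad). Terracotta disc within 15 mm of the wheel's centre; white flat on it, blue flat on white, right way up, each within 8 mm of the centre below. All at rest; other things within 30 mm of their start (x of paddle in the frame of tray_slot between -0.03 and 0.03 m and y of paddle in the frame of tray_slot between -0.03 and 0.03 m and z of paddle in the frame of tray_slot between -0.004 and 0.005 m and angle between each of paddle, base_disc, white_disc, blue_disc's own z axis and vertical below 0.06 rad and angle between the x axis of paddle and the x axis of tray, either way round below 0.35 rad and horizontal distance between base_disc and wheel below 0.015 m and height (world z) of base_disc between 0.056 and 0.064 m and horizontal distance between white_disc and base_disc below 0.008 m and z of white_disc in the frame of base_disc between 0.019 and 0.025 m and horizontal distance between blue_disc and white_disc below 0.008 m and z of blue_disc in the frame of white_disc between 0.021 and 0.027 m and distance of each of green_disc, brush, jar_orange, jar_purple, mug, elephant from where it was at the start of the episode below 0.03 m and linear speed of each of paddle, base_disc, white_disc, blue_disc below 0.01 m/s); the robot touches nothing.
It fails at once if the white disc is dropped: it moves faster than 0.5 m/s out of the fingers (a fall of over 13 mm) (linear speed of white_disc above 0.5 m/s and contact force between white_disc and the fingers below 0.05 N).
It fails at once if the white disc is banged or pressed with over 60 N against another disc, the wheel or the table (contact force between white_disc and base_disc above 60 N or contact force between white_disc and wheel above 60 N or contact force between white_disc and table above 60 N).
It fails at once if the blue disc is dropped: it moves faster than 0.5 m/s out of the fingers (a fall of over 13 mm) (linear speed of blue_disc above 0.5 m/s and contact force between blue_disc and the fingers below 0.05 N).
It fails at once if the blue disc is banged or pressed with over 60 N against another disc, the wheel or the table (contact force between blue_disc and white_disc above 60 N or contact force between blue_disc and base_disc above 60 N or contact force between blue_disc and wheel above 60 N or contact force between blue_disc and table above 60 N).
It fails at once if the green disc, brush, a jar, the mug or the elephant is moved by more than 30 mm (distance of any of green_disc, brush, jar_orange, jar_purple, mug, elephant from where it was at the start of the episode above 0.03 m).
It also fails if it takes over 72 s, if anything falls off the work surface, if the arm or the gripper's body presses on something with over 40 N, if the wrist force passes 120 N, or if a joint passes its speed limit or range.

## Working session

There is one attempt and no reset: what is moved stays moved. The work goes in short steps, Python scripts to look and compute and a shell command to move; the robot and the scene stay as the last step left them, time stands still between calls to the robot, and variables do not carry over. Pictures are saved under pics/ and viewed, at most 10 in all, crops included, and the job is handed in when it is done.

```bash
mkdir -p pics; python3 - <<'E'
from bench import arm
import cv2,numpy as np,pickle
d={}
for n in("top","scene"):
    s=arm.snapshot(n);d[n]=s
    cv2.imwrite(f"pics/{n}0.png",s["image"][:,:,::-1]);print(n,s["fx"],s["fy"],s["cx"],s["cy"],np.round(s["T"],3).tolist())
pickle.dump(d,open("s0.pkl","wb"))
o=arm.observe();print(o["t"],o["tool_pos"],o["tcp_rot"],o["gripper_width"])
E
```

```text
top 542.8697720294435 542.8697720294435 323.6143251674357 242.44480172502637 [[0.01, -0.991, 0.136, 0.417], [-1.0, -0.01, -0.003, 0.029], [0.005, -0.136, -0.991, 1.289], [0.0, 0.0, 0.0, 1.0]]
scene 489.6952733400291 489.6952733400291 319.1586676132803 239.14790726037 [[0.327, 0.484, -0.812, 1.451], [0.945, -0.153, 0.29, -0.305], [0.016, -0.862, -0.507, 0.634], [0.0, 0.0, 0.0, 1.0]]
0.1 [0.23982747 0.52205213 0.2125203 ] [ 2.13750576e-01  9.76887976e-01 -6.96532904e-04 -2.98638390e-04] 0.08803250526715908
```

View pics/top0.png

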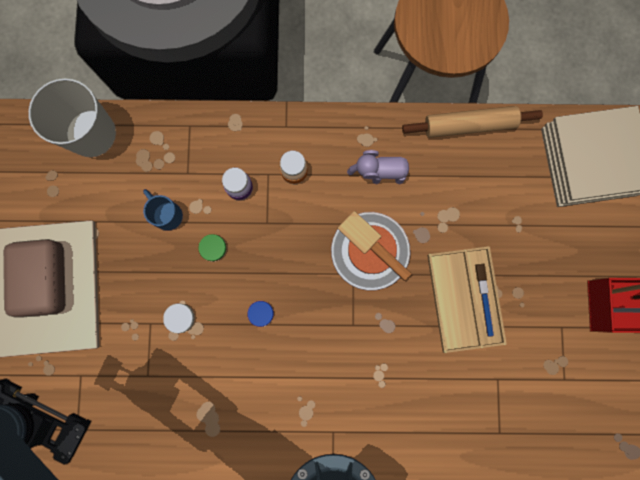

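View pics/scene0.png

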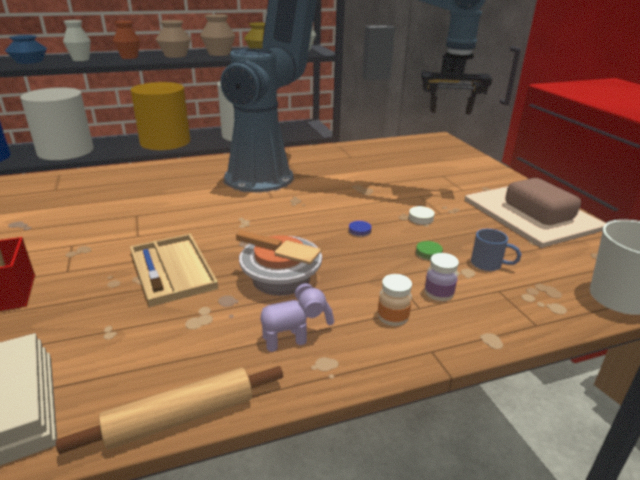

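The top view shows the wheel at about (371,250), with the paddle running from its blade at (359,231) to its handle end at (409,276). The tray is at about (467,299) with its wide compartment on the left, white is at (179,319), blue at (260,314) and green at (212,248). The scene view agrees with this layout.

```bash
cat > h.py <<'E'
import cv2,numpy as np,pickle
from bench import arm
def ray(s,u,v,z):
    d=s["T"][:3,:3]@np.array([(u-s["cx"])/s["fx"],(v-s["cy"])/s["fy"],1]);c=s["T"][:3,3]
    return c+d*(z-c[2])/d[2]
def hsv(s): return cv2.cvtColor(s["image"],cv2.COLOR_RGB2HSV)
def blob(m,roi):
    k=np.zeros_like(m);u0,v0,u1,v1=roi;k[v0:v1,u0:u1]=m[v0:v1,u0:u1]
    c=max(cv2.findContours(k,cv2.RETR_EXTERNAL,cv2.CHAIN_APPROX_NONE)[0],key=cv2.contourArea);return c
E
python3 - <<'E'
from h import *
d=pickle.load(open("s0.pkl","rb"));s=d["top"];H=hsv(s)
for n,lo,hi,roi,z in(("white",(0,0,120),(180,60,255),(150,290,210,345),.024),("blue",(105,120,50),(130,255,255),(240,295,285,335),.018),("green",(45,100,40),(80,255,255),(190,225,235,270),.02)):
    c=blob(cv2.inRange(H,lo,hi),roi);P=np.array([ray(s,*p,z)[:2] for p in c[:,0]]).astype(np.float32)
    (x,y),a,t=cv2.fitEllipse(P);print(n,x,y,a)
# wheel plate
c=blob(cv2.inRange(H,(0,0,90),(180,60,255)),(320,200,420,300));P=np.array([ray(s,*p,.06)[:2] for p in cv2.convexHull(c)[:,0]]).astype(np.float32);print("wheel",cv2.minEnclosingCircle(P),cv2.fitEllipse(P))
for p in[(360,228),(352,235),(372,262),(365,262),(392,262),(400,268),(388,256),(405,273),(384,244),(450,280),(432,253),(437,280)]:print(p,H[p[1],p[0]],end=' ')
im=s["image"][195:360,325:515,::-1]
cv2.imwrite("pics/crop0.png",cv2.resize(im,None,fx=3.6,fy=3.6,interpolation=cv2.INTER_CUBIC))
E
```

```text
white 0.4120103716850281 0.35978201031684875 (0.0660678818821907, 0.06700354069471359)
blue 0.4241839349269867 0.1704491227865219 (0.054398659616708755, 0.056412480771541595)
green 0.5773648023605347 0.28746819496154785 (0.059894926846027374, 0.06221989542245865)
wheel ((0.5618305206298828, -0.0762496292591095), 0.08989650011062622) ((0.5526596307754517, -0.06703861802816391), (0.13486963510513306, 0.1723724752664566), 138.23951721191406)
(360, 228) [ 20 103 195] (352, 235) [ 21 101 195] (372, 262) [  9 165 182] (365, 262) [  8 165 181] (392, 262) [ 13 156 165] (400, 268) [ 13 156 159] (388, 256) [ 13 156 159] (405, 273) [ 13 156 162] (384, 244) [  8 165 181] (450, 280) [ 19  98 195] (432, 253) [ 14 125 149] (437, 280) [ 24  86 195]
```

View pics/crop0.png

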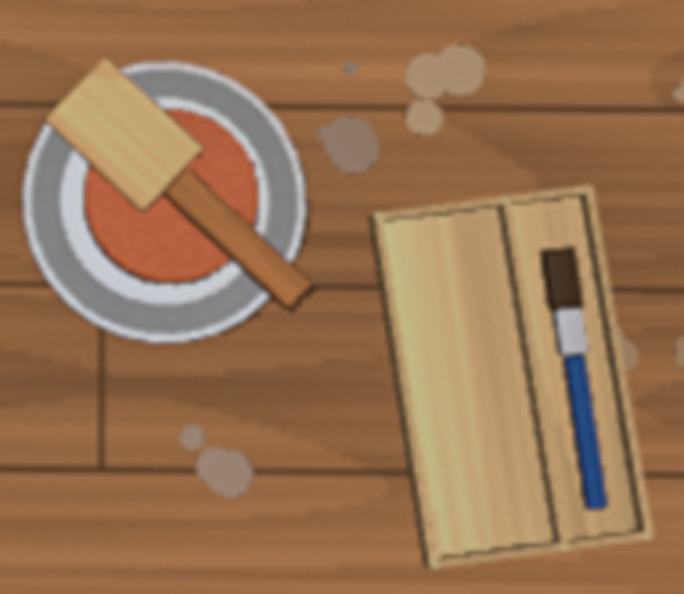

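The crop shows the paddle's blade corners and handle end and the four tray corners clearly. The brush lies in the right-hand (-y world) compartment, and the wide one is empty.

```bash
python3 - <<'E'
from h import *
d=pickle.load(open("s0.pkl","rb"));s=d["top"];H=hsv(s)
f=lambda p,z:ray(s,325+(p[0]+.5)/3.6-.5,195+(p[1]+.5)/3.6-.5,z)[:2]
B=np.array([f(p,.092) for p in((107,58),(201,150),(145,210),(48,118))]);E=np.array([f(p,.100) for p in((313,289),(293,309))])
tip=(B[0]+B[3])/2;nk=(B[1]+B[2])/2;he=E.mean(0)
print("tip",tip,"neck",nk,"hend",he,"len",np.linalg.norm(tip-he),"blade",np.linalg.norm(tip-nk),np.linalg.norm(B[0]-B[3]))
a=(tip-he)/np.linalg.norm(tip-he);o=(tip+he)/2;print("paddle origin",o,"dir",a,np.arctan2(a[1],a[0]))
T=np.array([f(p,.02) for p in((373,213),(593,186),(652,538),(430,567))]);print(T,"sides",np.linalg.norm(T[0]-T[1]),np.linalg.norm(T[1]-T[2]))
c=T.mean(0);x=(T[0]+T[1]-T[2]-T[3]);x/=np.linalg.norm(x);y=np.array([-x[1],x[0]]);print("tray",c,x,np.arctan2(x[1],x[0]),"slot",c+y*.0275)
m=cv2.inRange(H,(5,162,120),(10,255,255));k=blob(m,(330,210,410,290));P=np.array([ray(s,*p,.082)[:2] for p in cv2.convexHull(k)[:,0]]).astype(np.float32);print("base",cv2.minEnclosingCircle(P))
print(arm.observe()["qpos"])
E
```

```text
tip [ 0.63485917 -0.02517962] neck [ 0.57774022 -0.08443215] hend [ 0.50432206 -0.16264065] len 0.18956653824314063 blade 0.08230089656287362 0.05291883813294291
paddle origin [ 0.56959062 -0.09391013] dir [0.68860843 0.72513339] 0.8112280853970525
[[ 0.56690349 -0.22200946]
 [ 0.58617914 -0.36666766]
 [ 0.35935126 -0.39720391]
 [ 0.33980905 -0.25462998]] sides 0.14593678555442005 0.2288740932454145
tray [ 0.46306073 -0.31012775] [0.99045894 0.13780813] 0.1382480880353692 slot [ 0.45927101 -0.28289013]
base ((0.5578938126564026, -0.07689033448696136), 0.05023115873336792)
[ 9.33662339e-01  1.81468137e-01  1.60786490e+00 -2.58861201e-05
  1.35377511e+00 -2.06302935e-01]
```

```bash
cat >> h.py <<'E'
def plan(*tg):
    "from the current pose: (x,y,z,yaw of tool y) -> travel cm, twist"
    from scipy.spatial.transform import Rotation as R
    o=arm.observe();r=R.from_quat(o["tcp_rot"]);M=r.as_matrix();y0=np.arctan2(M[1,1],M[0,1])
    print("t",o["t"],"pos",o["tool_pos"].round(4),"yaw",round(y0,3),"tilt",round(float(np.arccos(-M[2,2])),4),"w",o["gripper_width"],"F",np.round(o["force"],1))
    for x,y,z,w in tg: print((M.T@(np.array([x,y,z])-o["tool_pos"])*100).round(2),"twist",round(-(w-y0),3))
E
python3 -c "
from h import *
plan((.5675,-.0961,.2,-.76))"
```

```text
t 0.1 pos [0.2398 0.5221 0.2125] yaw 1.14 tilt 0.0015 w 0.08803250526715908 F [-0.1  0.3 -0.3]
[-55.59 -42.48   1.3 ] twist 1.9
```

```bash
python3 -m jog '{"jaw":[0,0,0,0,0,0,0,0],"travel":[[-55.6,-42.5,1.3],[-55.6,-42.5,1.3],[-55.6,-42.5,1.3],[-55.6,-42.5,1.3],[-55.6,-42.5,1.3],[-55.6,-42.5,1.3],[-55.6,-42.5,1.3],[-55.6,-42.5,1.3]],"twist":[1.9,1.9,1.9,1.9,1.9,1.9,1.9,1.9]}' 20; python3 -c "
from h import *
plan((.5675,-.0961,.13,-.76))"
```

```text
t: 0.9
tool_pos: [0.4277, 0.1672, 0.2058]
tcp_rot: [0.73, 0.683, 0.0, -0.0]
force: [0.9, 0.2, -0.2]
gripper_width: 0.0441
gripper_force: 0.0
t 0.9 pos [0.4277 0.1672 0.2058] yaw -0.066 tilt 0.0002 w 0.04406369439180679 F [ 0.9  0.2 -0.2]
[-25.35  15.69   7.58] twist 0.694
```

```bash
python3 -m jog '{"jaw":[0,0,0,0,0,0,0,0],"travel":[[-25.3,15.7,6],[-25.3,15.7,6],[-25.3,15.7,6],[-25.3,15.7,6],[-25.3,15.7,6],[-25.3,15.7,6],[-25.3,15.7,6],[-25.3,15.7,6]],"twist":[0.694,0.694,0.694,0.694,0.694,0.694,0.694,0.694]}'; python3 -m jog '{"jaw":[0,0],"travel":[[0,0,0],[0,0,0]],"twist":[0,0]}' ; python3 -c "
from h import *
plan((.5675,-.0961,.085,-.76))"
```

```text
t: 1.7
tool_pos: [0.5684, -0.0938, 0.1447]
tcp_rot: [0.918, 0.396, -0.001, -0.001]
force: [0.4, -0.3, -0.6]
gripper_width: 0.0445
gripper_force: 0.0
t: 1.9
tool_pos: [0.5686, -0.0914, 0.1463]
tcp_rot: [0.917, 0.398, 0.0, -0.0]
force: [0.6, -0.2, 0.7]
gripper_width: 0.044
gripper_force: 0.0
t 1.9 pos [ 0.5686 -0.0914  0.1463] yaw -0.752 tilt 0.0002 w 0.0439733317581222 F [ 0.6 -0.2  0.7]
[-0.42  0.25  6.13] twist 0.008
```

```bash
python3 -m jog '{"jaw":[0,0,0,0,0,0,0,0],"travel":[[-0.4,0.25,1.5],[-0.4,0.25,3],[-0.4,0.25,4.2],[-0.4,0.25,5],[-0.4,0.25,5.6],[-0.4,0.25,6],[-0.4,0.25,6.1],[-0.4,0.25,6.1]],"twist":[0,0.008,0.008,0.008,0.008,0.008,0.008,0.008]}'; python3 -m jog '{"jaw":[-1,-1,-1,-1,-1,-1],"travel":[[0,0,0],[0,0,0],[0,0,0],[0,0,0],[0,0,0],[0,0,0]],"twist":[0,0,0,0,0,0]}' 20; python3 -c "
from h import *
plan((.5675,-.0961,.085,-.76))"
```

```text
t: 2.7
tool_pos: [0.5682, -0.0976, 0.085]
tcp_rot: [0.919, 0.393, 0.0, 0.0]
force: [-0.0, 0.2, 0.7]
gripper_width: 0.0442
gripper_force: 0.0
t: 3.3
tool_pos: [0.568, -0.0975, 0.0849]
tcp_rot: [0.919, 0.393, 0.0, 0.0]
force: [-0.9, 1.2, -0.4]
gripper_width: 0.0006
gripper_force: 0.0
t 3.3 pos [ 0.568  -0.0975  0.0849] yaw -0.762 tilt 0.0001 w 0.0006438479005588699 F [-0.9  1.2 -0.4]
[ 0.06 -0.13 -0.01] twist -0.002
```

The fingers closed on nothing, so I'll look before moving.

```bash
python3 - <<'E'
from h import *
a=arm.snapshot("top");b=arm.snapshot("scene");pickle.dump((a,b),open("s1.pkl","wb"))
A=cv2.resize(a["image"][200:300,315:435,::-1],(480,400),interpolation=3);B=cv2.resize(b["image"][200:300,220:310,::-1],(360,400),interpolation=3)
im=cv2.resize(np.hstack([A,B[:, :320]]),(800,400));cv2.imwrite("pics/miss.png",im)
E
```

```text
(no output)
```

View pics/miss.png

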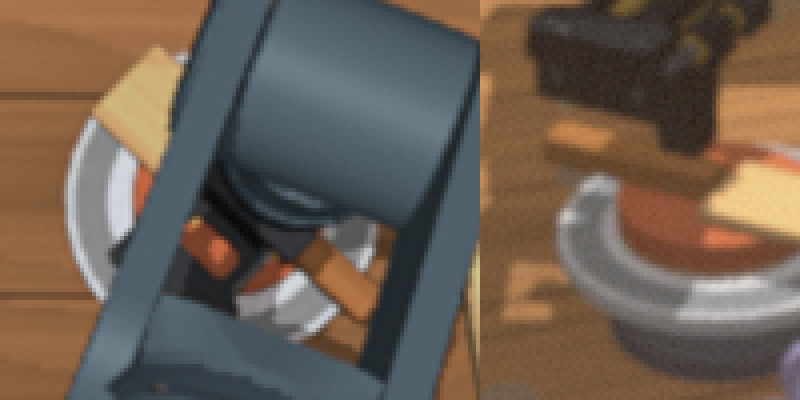

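The right half shows the closed fingers apparently on the robot side of the handle, or above it. I'll check my paddle estimate by projecting it into both views.

```bash
python3 - <<'E'
from h import *
d=pickle.load(open("s0.pkl","rb"));a,b=pickle.load(open("s1.pkl","rb"))
def proj(s,p):
    q=s["T"][:3,:3].T@(np.array(p)-s["T"][:3,3]);return np.round([s["fx"]*q[0]/q[2]+s["cx"],s["fy"]*q[1]/q[2]+s["cy"]],1)
A=np.array([.6886,.7251]);N=np.array([-.7251,.6886]);O=np.array([.5696,-.0939])
im=[]
for s in(d["scene"],b):
    k=cv2.resize(s["image"][200:310,220:335,::-1],None,fx=4,fy=4,interpolation=3)
    for x,y,z in((-.095,.011,.1),(-.095,-.011,.1),(.01,.011,.1),(.01,-.011,.1),(.01,.028,.092),(.01,-.028,.092),(.095,.028,.092),(.095,-.028,.092)):
        u,v=proj(s,[*(O+A*x+N*y),z]);cv2.circle(k,(int((u-220)*4),int((v-200)*4)),2,(255,255,0),-1)
    u,v=proj(s,[.568,-.0975,.085]);cv2.circle(k,(int((u-220)*4),int((v-200)*4)),3,(255,0,255),-1)
    k=k[:, :400];im.append(k)
cv2.imwrite("pics/proj.png",np.hstack(im))
for n,p in(("tcp",[.568,-.0975,.085]),("tcp+40",[.568,-.0975,.125])):print(n,proj(a,p),proj(b,p))
E
```

```text
tcp [378.3 249.4] [271.8 246. ]
tcp+40 [380.2 247.1] [271.1 229.8]
```

View pics/proj.png

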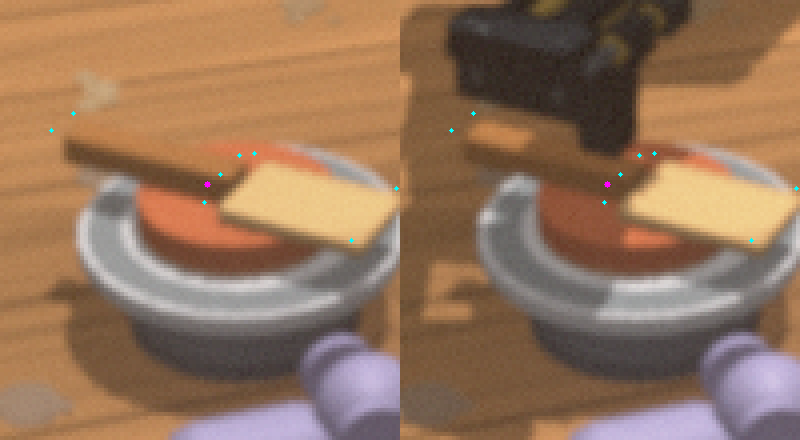

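Projected points sit about 4 px up and left of the paddle in the scene view, so the two views disagree. I'll compare both on the discs, the tray and the start gripper.

```bash
python3 - <<'E'
from h import *
d=pickle.load(open("s0.pkl","rb"));s=d["scene"];H=hsv(s)
for n,lo,hi,roi,z in(("white",(0,0,140),(180,60,255),(400,200,445,228),.012),("blue",(105,120,30),(130,255,255),(340,215,380,240),.009),("green",(45,100,30),(80,255,255),(405,235,450,262),.01)):
    c=blob(cv2.inRange(H,lo,hi),roi);x,y,w,h=cv2.boundingRect(c);print(n,(x,y,w,h),ray(s,x+w/2-.5,y+h/2-.5,z).round(4))
t=d["top"]
for n,z,p in(("handle end mid",.1,(220+68/4,200+140/4)),("blade near corner",.092,(220+351/4,200+245/4)),("blade-left",.092,(220+222/4,200+212/4)),("tray far L",.02,(131,247)),("tray far R",.02,(194,236)),("tray near R",.02,(216,286)),("tray near L",.02,(152,302))):print(n,ray(s,*p,z).round(4))
def proj(s,p):
    q=s["T"][:3,:3].T@(np.array(p)-s["T"][:3,3]);return np.round([s["fx"]*q[0]/q[2]+s["cx"],s["fy"]*q[1]/q[2]+s["cy"]],1)
print("start tcp",proj(t,[.24,.522,.2125]),proj(s,[.24,.522,.2125]))
print("base axis at z=0", proj(t,[0,0,0]),proj(s,[0,0,0]))
for k in d:print(k,repr(d[k]["T"]))
k=cv2.resize(s["image"][40:140,400:520,::-1],None,fx=3,fy=3);k2=cv2.resize(t["image"][370:480,0:120,::-1],None,fx=3,fy=3)[:300]
cv2.imwrite("pics/grip.png",np.hstack([k,k2]))
E
```

```text
white (409, 206, 25, 13) [0.399  0.3707 0.012 ]
blue (350, 222, 20, 10) [0.4196 0.176  0.009 ]
green (417, 242, 25, 15) [0.5773 0.2931 0.01  ]
handle end mid [ 0.5249 -0.1635  0.1   ]
blade near corner [ 0.6592 -0.0456  0.092 ]
blade-left [ 0.609  -0.0998  0.092 ]
tray far L [ 0.3672 -0.3926  0.02  ]
tray far R [ 0.3592 -0.2446  0.02  ]
tray near R [ 0.5863 -0.2256  0.02  ]
tray near L [ 0.6017 -0.356   0.02  ]
start tcp [ 62.8 407.8] [448.  120.3]
base axis at z=0 [332.  504.4] [258.3 176.9]
top array([[ 0.00953184, -0.99067465,  0.135915  ,  0.41733357],
       [-0.99994322, -0.01009097, -0.00342545,  0.02898332],
       [ 0.00476502, -0.13587463, -0.99071458,  1.2887475 ],
       [ 0.        ,  0.        ,  0.        ,  1.        ]])
scene array([[ 0.32729716,  0.48351245, -0.81184498,  1.45051011],
       [ 0.94478328, -0.15275932,  0.28991231, -0.30457564],
       [ 0.01615932, -0.86190504, -0.50681217,  0.63377636],
       [ 0.        ,  0.        ,  0.        ,  1.        ]])
```

View pics/grip.png

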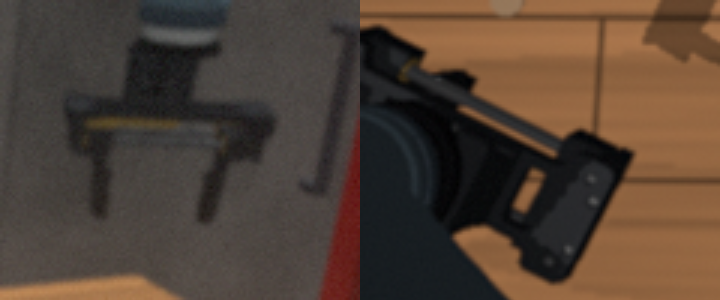

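The gripper crop shows the start fingertips at scene pixel (451,113), against a projection of (448,120). That disagrees too, so I'll compare predicted and observed boxes numerically.

```bash
cat >> h.py <<'E'
def proj(s,P):
    q=(np.atleast_2d(P)-s["T"][:3,3])@s["T"][:3,:3];return np.c_[s["fx"]*q[:,0]/q[:,2]+s["cx"],s["fy"]*q[:,1]/q[:,2]+s["cy"]]
def cyl(x,y,z0,z1,r):
    a=np.linspace(0,6.283,90);return np.vstack([np.c_[x+r*np.cos(a),y+r*np.sin(a),a*0+z] for z in(z0,z1)])
E
python3 - <<'E'
from h import *
d=pickle.load(open("s0.pkl","rb"));t=d["top"]
a,b=pickle.load(open("s1.pkl","rb"))
for n,lo,hi,rt,rs,x,y,h,r in(("white",(0,0,90),(180,70,255),(150,290,210,345),(400,198,445,232),.412,.3598,.024,.034),("blue",(105,100,30),(130,255,255),(240,295,285,335),(340,215,380,240),.4242,.1704,.018,.03),("green",(40,90,20),(85,255,255),(190,225,235,270),(405,235,450,262),.5774,.2875,.02,.032)):
  for k,roi in(("top",rt),("scene",rs)):
    s=d[k];c=blob(cv2.inRange(hsv(s),lo,hi),roi);X,Y,w,hh=cv2.boundingRect(c);p=proj(s,cyl(x,y,0,h,r))
    print(n,k,"obs",(X,Y,X+w,Y+hh),"pred",p.min(0).round(1),p.max(0).round(1))
# base disc and wheel in scene
s=d["scene"];H=hsv(s)
for p in[(270,262),(285,262),(262,255),(275,270),(280,275),(250,270),(300,280),(240,262),(320,262)]:print(p,H[p[1],p[0]],end=";")
for n,c in(("base",cyl(.56,-.0765,.06,.082,.055)),("plate top",cyl(.562,-.0762,.06,.06,.09))):
    for k in d:p=proj(d[k],c);print(n,k,p.min(0).round(1),p.max(0).round(1))
c=blob(cv2.inRange(H,(3,140,80),(11,255,255)),(235,230,325,275));print("terracotta scene bbox",cv2.boundingRect(c))
# plate extents along rows/cols via low saturation
m=cv2.inRange(H,(0,0,60),(180,75,255));c=blob(m,(232,225,330,290));x,y,w,h=cv2.boundingRect(c);print("plate scene bbox",x,y,x+w,y+h)
E
```

```text
white top obs (163, 303, 193, 334) pred [162.7 303. ] [194.6 332.8]
white scene obs (409, 206, 435, 224) pred [406.9 205.2] [433.  224.3]
blue top obs (248, 301, 273, 326) pred [247.1 300.3] [273.7 326.4]
blue scene obs (350, 221, 371, 233) pred [346.7 219.2] [369.9 236.3]
green top obs (199, 234, 226, 261) pred [198.3 233.8] [226.9 261.6]
green scene obs (417, 241, 442, 258) pred [413.3 239.2] [440.9 259.9]
(270, 262) [  9 141 121];(285, 262) [  8 141 123];(262, 255) [  9 155 220];(275, 270) [  0  14 180];(280, 275) [110   5 157];(250, 270) [ 20   4 179];(300, 280) [ 9 27 96];(240, 262) [ 11  18 194];(320, 262) [ 11  25 174];base top [343.8 228.8] [393.3 278.3]
base scene [254.9 231.4] [305.5 266.2]
plate top top [328.3 214.4] [407.2 292.9]
plate top scene [239.6 232.5] [321.7 276.2]
terracotta scene bbox (255, 246, 40, 21)
plate scene bbox 239 243 322 290
```

The discs, base disc and plate agree in both views to about 2 px, so the calibration and the paddle pose are sound. The fingertips show about 8 px (20–25 mm) higher than the reported TCP in both pictures. So they closed just above the handle, and the real tips seem to sit about 20 mm above the reading. I'll reopen and feel downwards in small steps, watching the force.

```bash
python3 -m jog '{"jaw":[-1,-1,0.2,0.2,0.2,0.2],"travel":[[0,0,-1],[0,0,-2],[0,0,-2],[0,0,-2],[0,0,-2],[0,0,-2]],"twist":[0,0,0,0,0,0]}'; python3 -m jog '{"jaw":[0.2,0.2,0.2,0.2,0.2,0.2,0.2,0.2],"travel":[[0,0,1],[0,0,2],[0,0,2.3],[0,0,2.6],[0,0,2.8],[0,0,3],[0,0,3],[0,0,3]],"twist":[0,0,0,0,0,0,0,0]}';python3 -m jog '{"jaw":[0.2,0.2,0.2,0.2],"travel":[[0,0,0.2],[0,0,0.4],[0,0,0.4],[0,0,0.4]],"twist":[0,0,0,0]}'
```

```text
t: 4.0
tool_pos: [0.5678, -0.0974, 0.1046]
tcp_rot: [0.919, 0.393, -0.0, -0.0]
force: [1.0, 0.1, -0.4]
gripper_width: 0.0304
gripper_force: 0.0
t: 4.8
tool_pos: [0.5682, -0.0975, 0.0751]
tcp_rot: [0.919, 0.393, 0.0, 0.0]
force: [0.9, 0.5, -0.1]
gripper_width: 0.0526
gripper_force: 0.0
t: 5.2
tool_pos: [0.568, -0.0974, 0.0708]
tcp_rot: [0.919, 0.393, -0.0, -0.0]
force: [0.3, 0.3, -0.3]
gripper_width: 0.0528
gripper_force: 0.0
```

This confirms it: the reading is 0.071, below the disc top at 0.082, and there is no contact. Continuing down in small steps.

```bash
J='x'; for i in 1 2 3; do python3 -m jog '{"jaw":[0.2,0.2,0.2],"travel":[[0,0,0.15],[0,0,0.25],[0,0,0.25]],"twist":[0,0,0]}' | grep -E "tool_pos|force:" | head -2; done
```

```text
tool_pos: [0.5679, -0.0974, 0.0682]
force: [0.1, 0.2, -0.8]
tool_pos: [0.5679, -0.0974, 0.0657]
force: [-0.4, 0.9, 0.0]
tool_pos: [0.5679, -0.0974, 0.0632]
force: [-0.4, 0.2, 0.6]
```

```bash
python3 -m jog '{"jaw":[0.2,0.2,0.2],"travel":[[0,0,0.1],[0,0,0.1],[0,0,0.1]],"twist":[0,0,0]}' | grep -E "tool_pos|force:" | head -2; python3 -m jog '{"jaw":[0.2,0.2,0.2],"travel":[[0,0,0.1],[0,0,0.1],[0,0,0.1]],"twist":[0,0,0]}' | grep -E "tool_pos|force:" | head -2;
```

```text
tool_pos: [0.568, -0.0975, 0.0624]
force: [0.1, 0.5, -0.6]
tool_pos: [0.568, -0.0975, 0.0614]
force: [-0.2, -0.4, 0.7]
```

```bash
python3 -m jog '{"jaw":[-1,-1,-1,-1,-1,-1],"travel":[[0,0,0],[0,0,0],[0,0,0],[0,0,0],[0,0,0],[0,0,0]],"twist":[0,0,0,0,0,0]}' 15
```

```text
t: 7.3
tool_pos: [0.568, -0.0975, 0.0614]
tcp_rot: [0.919, 0.393, -0.0, -0.0]
force: [-1.3, 0.6, 1.2]
gripper_width: 0.0216
gripper_force: 14.9
```

Gripped at 21.6 mm, which matches the handle. The paddle's underside (0.082) now corresponds to a reading of 0.0614, so the tray floor (0.005) will read −0.0156. Lift first.

```bash
python3 -m jog '{"jaw":[-1,-1,-1,-1,-1,-1,-1,-1],"travel":[[0,0,-0.5],[0,0,-1.5],[0,0,-3],[0,0,-5],[0,0,-7],[0,0,-8],[0,0,-8],[0,0,-8]],"twist":[0,0,0,0,0,0,0,0]}'; python3 - <<'E'
from h import *
plan((.4556,-.2834,.14,-1.433))
E
```

```text
t: 8.1
tool_pos: [0.5679, -0.0974, 0.1413]
tcp_rot: [0.919, 0.393, 0.0, 0.0]
force: [-0.5, 0.5, -2.6]
gripper_width: 0.022
gripper_force: 14.9
t 8.1 pos [ 0.5679 -0.0974  0.1413] yaw -0.762 tilt 0.0001 w 0.022023140351766488 F [-0.5  0.5 -2.6]
[-21.21   4.72   0.13] twist 0.671
```

```bash
python3 -m jog '{"jaw":[-1,-1,-1,-1,-1,-1,-1,-1],"travel":[[-2,0.4,0],[-5,1.1,0],[-8,1.8,0],[-12,2.7,0],[-16,3.6,0],[-19,4.2,0],[-20.5,4.6,0],[-21.2,4.7,0]],"twist":[0.05,0.15,0.27,0.38,0.48,0.57,0.63,0.67]}';python3 -m jog '{"jaw":[-1,-1],"travel":[[0,0,0],[0,0,0]],"twist":[0,0]}' ; python3 - <<'E'
from h import *
plan((.4556,-.2834,-.0146,-1.433))
s=arm.snapshot("top")
cv2.imwrite("pics/tray1.png",cv2.resize(s["image"][200:380,370:540,::-1],None,fx=3.3,fy=3.3,interpolation=3))
E
```

```text
t: 8.9
tool_pos: [0.4542, -0.2842, 0.1402]
tcp_rot: [0.998, 0.067, -0.001, -0.001]
force: [-0.2, -0.2, 0.0]
gripper_width: 0.0213
gripper_force: 14.9
t: 9.1
tool_pos: [0.4557, -0.2824, 0.1408]
tcp_rot: [0.998, 0.07, -0.0, -0.001]
force: [-0.5, -0.1, -0.5]
gripper_width: 0.0216
gripper_force: 14.9
t 9.1 pos [ 0.4557 -0.2824  0.1408] yaw -1.43 tilt 0.0012 w 0.021637986033361485 F [-0.5 -0.1 -0.5]
[-0.02  0.11 15.54] twist 0.003
```

View pics/tray1.png

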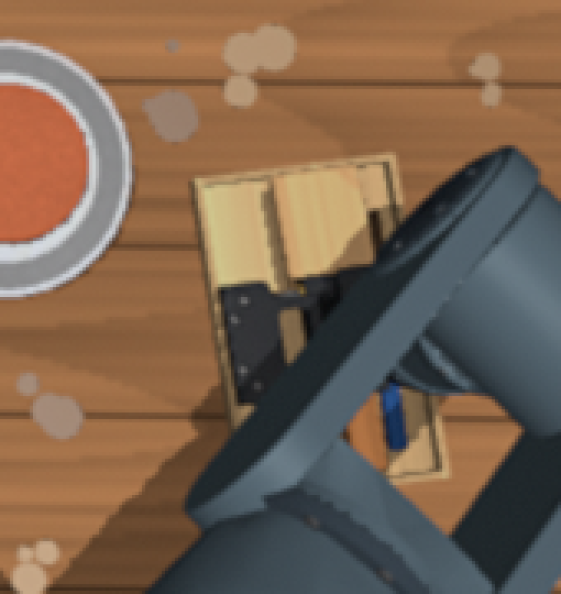

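The picture shows the blade tip edge at crop (275,178)–(362,165), which looks right of the wide compartment. I'll check it at its real height.

```bash
python3 - <<'E'
from h import *
s=pickle.load(open("s0.pkl","rb"))["top"]
f=lambda p,z:ray(s,370+(p[0]+.5)/3.3-.5,200+(p[1]+.5)/3.3-.5,z)[:2]
for z in(.15,.171,.19):
    a,b=f((275,178),z),f((362,165),z);m=(a+b)/2;print(z,a,b,np.linalg.norm(a-b),m,"origin",m-.095*np.array([.99,.138]))
    a,b=f((275,178),z),f((288,280),z);print("edge",a-b,np.arctan2(*(a-b)[::-1]))
E
```

```text
0.15 [ 0.55256255 -0.24862975] [ 0.56151995 -0.30467867] 0.05676016194556514 [ 0.55704125 -0.27665421] origin [ 0.46299125 -0.28976421]
edge [0.06518978 0.00677868] 0.10361146457319309
0.171 [ 0.55006875 -0.2435102 ] [ 0.55886096 -0.2985255 ] 0.05571342998889719 [ 0.55446486 -0.27101785] origin [ 0.46041486 -0.28412785]
edge [0.06398759 0.00665367] 0.10361146457319353
0.19 [ 0.54781245 -0.23887823] [ 0.55645521 -0.29295835] 0.054766386790006984 [ 0.55213383 -0.26591829] origin [ 0.45808383 -0.27902829]
edge [0.0628999  0.00654057] 0.10361146457319216
```

At its true height the paddle's origin is at (0.460,−0.284), against the slot at (0.459,−0.283), so it is lined up. Lowering.

```bash
python3 -m jog '{"jaw":[-1,-1,-1,-1,-1,-1,-1,-1],"travel":[[0,0,2],[0,0.1,5],[0,0.1,8.5],[0,0.1,11],[0,0.1,13],[0,0.1,14],[0,0.1,14.5],[0,0.1,14.8]],"twist":[0,0,0,0,0,0,0,0]}'; python3 -m jog '{"jaw":[-1,-1,-1,-1,-1],"travel":[[0,0,0.2],[0,0,0.4],[0,0,0.6],[0,0,0.7],[0,0,0.7]],"twist":[0,0,0,0,0]}'
```

```text
t: 9.95
tool_pos: [0.4564, -0.2842, -0.0064]
tcp_rot: [0.998, 0.07, 0.0, 0.0]
force: [-0.4, 0.2, -1.2]
gripper_width: 0.0219
gripper_force: 14.9
t: 10.45
tool_pos: [0.4558, -0.2843, -0.0135]
tcp_rot: [0.998, 0.069, 0.0, 0.0]
force: [-0.5, -0.0, -0.2]
gripper_width: 0.022
gripper_force: 14.9
```

```bash
python3 -m jog '{"jaw":[-1,-1,-1],"travel":[[0,0,0.1],[0,0,0.15],[0,0,0.15]],"twist":[0,0,0]}'; python3 -m jog '{"jaw":[-0.3,-0.3,-0.3],"travel":[[0,0,0],[0,0,0],[0,0,0]],"twist":[0,0,0]}'; 
```

```text
t: 10.75
tool_pos: [0.4558, -0.2843, -0.0152]
tcp_rot: [0.998, 0.069, -0.0, -0.0]
force: [0.4, -0.4, -0.5]
gripper_width: 0.0216
gripper_force: 14.9
t: 11.05
tool_pos: [0.4559, -0.2844, -0.015]
tcp_rot: [0.998, 0.069, 0.0, 0.0]
force: [0.7, 0.3, 1.8]
gripper_width: 0.0308
gripper_force: 0.0
```

Released. I'll use the tray floor to feel for the true fingertip offset.

```bash
for i in 1 2 3 4; do python3 -m jog '{"jaw":[-0.3,-0.3],"travel":[[0,0,0.1],[0,0,0.1]],"twist":[0,0]}' | grep -E "tool_pos|^force:"; done
```

```text
tool_pos: [0.4558, -0.2842, -0.0162]
force: [0.2, -0.7, -0.3]
tool_pos: [0.4557, -0.2842, -0.0173]
force: [-0.0, -1.0, -0.4]
tool_pos: [0.4557, -0.2842, -0.0182]
force: [-0.3, 0.6, 0.2]
tool_pos: [0.4557, -0.2842, -0.0192]
force: [0.1, 0.4, -0.2]
```

```bash
python3 -m jog '{"jaw":[-0.3,-0.3,-0.3,-0.3,1,1,1,1],"travel":[[0,0,-2],[0,0,-5],[0,0,-9],[0,0,-13],[0,0,-15],[0,0,-15],[0,0,-15],[0,0,-15]],"twist":[0,0,0,0,0,0,0,0]}'; python3 - <<'E'
from h import *
plan((.412,.36,.13,0))
E
```

```text
t: 12.65
tool_pos: [0.4548, -0.2834, 0.129]
tcp_rot: [0.998, 0.069, -0.001, -0.001]
force: [0.4, 0.1, -1.1]
gripper_width: 0.0609
gripper_force: 0.0
t 12.65 pos [ 0.4548 -0.2834  0.129 ] yaw -1.432 tilt 0.0031 w 0.06091495490970307 F [ 0.4  0.1 -1.1]
[ 4.660e+00 -6.431e+01  5.000e-02] twist -1.432
```

```bash
python3 -m jog '{"jaw":[1,1,1,1,1,1,1,1],"travel":[[4.7,-64.3,0],[4.7,-64.3,0],[4.7,-64.3,0],[4.7,-64.3,0],[4.7,-64.3,0],[4.7,-64.3,0],[4.7,-64.3,0],[4.7,-64.3,0]],"twist":[-1.43,-1.43,-1.43,-1.43,-1.43,-1.43,-1.43,-1.43]}';python3 -m jog '{"jaw":[1,1],"travel":[[0,0,0],[0,0,0]],"twist":[0,0]}' >/dev/null; python3 - <<'E'
from h import *
plan((.412,.36,.13,0))
E
```

```text
t: 13.45
tool_pos: [0.4279, 0.1167, 0.1294]
tcp_rot: [0.782, 0.623, -0.001, -0.001]
force: [-0.2, 0.1, 0.3]
gripper_width: 0.0881
gripper_force: 0.0
t 13.65 pos [0.4282 0.1159 0.1294] yaw -0.229 tilt 0.0029 w 0.08815053659742575 F [0.2 0.6 0.2]
[23.41 -7.13 -0.06] twist -0.229
```

```bash
python3 -m jog '{"jaw":[1,1,1,1,1,1,1,1],"travel":[[23.4,-7.1,0],[23.4,-7.1,0],[23.4,-7.1,0],[23.4,-7.1,0],[23.4,-7.1,0],[23.4,-7.1,0],[23.4,-7.1,0],[23.4,-7.1,0]],"twist":[-0.23,-0.23,-0.23,-0.23,-0.23,-0.23,-0.23,-0.23]}'; python3 - <<'E'
from h import *
plan((.412,.36,-.015,0))
s=arm.snapshot("top");H=hsv(s)
c=blob(cv2.inRange(H,(4,150,120),(11,255,255)),(335,210,405,290));P=np.array([ray(s,*p,.082)[:2] for p in cv2.convexHull(c)[:,0]]).astype(np.float32);print("base",cv2.minEnclosingCircle(P),cv2.fitEllipse(P))
cv2.imwrite("pics/mid.png",cv2.resize(s["image"][200:380,310:520,::-1],None,fx=3,fy=3,interpolation=3))
E
```

```text
t: 14.45
tool_pos: [0.4147, 0.3567, 0.13]
tcp_rot: [0.709, 0.705, -0.001, 0.0]
force: [0.1, -0.7, -0.0]
gripper_width: 0.0883
gripper_force: 0.0
t 14.45 pos [0.4147 0.3567 0.13  ] yaw -0.005 tilt 0.002 w 0.08829596667689196 F [ 0.1 -0.7 -0. ]
[ 0.35 -0.25 14.5 ] twist -0.005
base ((0.5692072510719299, -0.0836157277226448), 0.05327548086643219) ((0.569115400314331, -0.08383005857467651), (0.10445241630077362, 0.10597631335258484), 50.885154724121094)
```

View pics/mid.png

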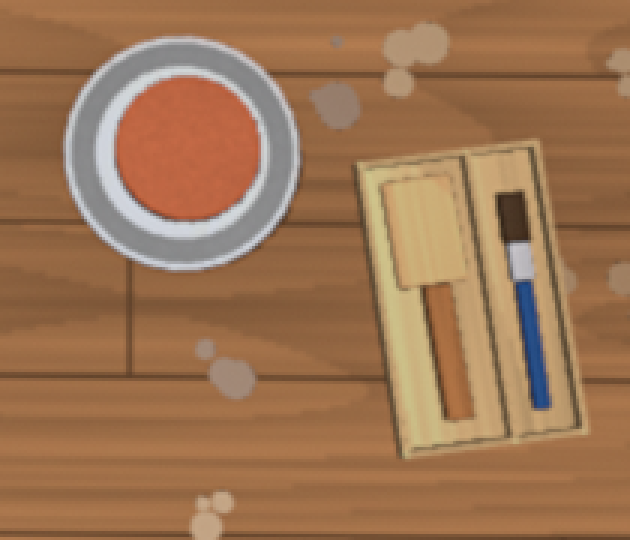

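The paddle lies flat inside the wide compartment. The unobstructed base disc measures (0.569,−0.084), concentric with the plate; my earlier wheel fit was biased by the blade. Now descending on white.

```bash
python3 -m jog '{"jaw":[1,1,1,1,1,1,1,1],"travel":[[0.2,-0.2,3],[0.2,-0.2,7],[0.2,-0.2,10],[0.2,-0.2,12],[0.2,-0.2,13.5],[0.2,-0.2,14.3],[0.2,-0.2,14.8],[0.2,-0.2,14.8]],"twist":[0,0,0,0,0,0,0,0]}'; python3 -m jog '{"jaw":[-1,-1,-1,-1],"travel":[[0,0,0],[0,0,0],[0,0,0],[0,0,0]],"twist":[0,0,0,0]}' 12
```

```text
t: 15.3
tool_pos: [0.4126, 0.3607, -0.017]
tcp_rot: [0.708, 0.706, 0.0, 0.0]
force: [0.3, 0.0, 0.0]
gripper_width: 0.0877
gripper_force: 0.0
t: 15.7
tool_pos: [0.4127, 0.3613, -0.0163]
tcp_rot: [0.708, 0.706, 0.001, 0.0]
force: [0.1, 0.1, 4.8]
gripper_width: 0.0678
gripper_force: 12.0
```

```bash
python3 -m jog '{"jaw":[-1,-1,-1],"travel":[[0,0,0],[0,0,0],[0,0,0]],"twist":[0,0,0]}' 20; python3 -m jog '{"jaw":[-1,-1,-1,-1],"travel":[[0,0,-0.2],[0,0,-0.5],[0,0,-1],[0,0,-1]],"twist":[0,0,0,0]}'
```

```text
t: 16.0
tool_pos: [0.4127, 0.3613, -0.0164]
tcp_rot: [0.708, 0.706, 0.001, 0.0]
force: [-0.7, -0.9, 6.4]
gripper_width: 0.0676
gripper_force: 20.0
t: 16.4
tool_pos: [0.4125, 0.3611, -0.0065]
tcp_rot: [0.708, 0.706, 0.0, 0.0]
force: [-0.6, 0.9, -1.8]
gripper_width: 0.0672
gripper_force: 20.0
```

White is held at 67.6 mm and its weight shows in the force. Its underside is at the reading + 0.0164, so the release reading on the base disc is about 0.0656.

```bash
python3 -m jog '{"jaw":[-1,-1,-1,-1,-1,-1,-1,-1],"travel":[[0,0,-1],[0,0,-3],[0,0,-6],[0,0,-9],[0,0,-12],[0,0,-13.5],[0,0,-13.5],[0,0,-13.5]],"twist":[0,0,0,0,0,0,0,0]}'; python3 - <<'E'
from h import *
plan((.569,-.0822,.13,0))
E
```

```text
t: 17.2
tool_pos: [0.4117, 0.3606, 0.1271]
tcp_rot: [0.708, 0.706, -0.0, -0.0]
force: [-0.2, -0.7, -2.6]
gripper_width: 0.0674
gripper_force: 20.0
t 17.2 pos [0.4117 0.3606 0.1271] yaw -0.002 tilt 0.0009 w 0.06736455329749498 F [-0.2 -0.7 -2.6]
[-44.25  15.82  -0.28] twist -0.002
```

```bash
python3 -m jog '{"jaw":[-1,-1,-1,-1,-1,-1,-1,-1],"travel":[[-1.5,0.5,0],[-4.5,1.6,0],[-8.5,3,0],[-12.5,4.5,0],[-16.5,5.9,0],[-20.5,7.3,0],[-24,8.6,0],[-27,9.7,0]],"twist":[0,0,0,0,0,0,0,0]}';python3 -m jog '{"jaw":[-1,-1,-1,-1,-1,-1,-1,-1],"travel":[[-4,1.4,0],[-8,2.9,0],[-11.5,4.1,0],[-14.5,5.2,0],[-16.3,5.8,0],[-17.2,6.1,0],[-17.2,6.1,0],[-17.2,6.1,0]],"twist":[0,0,0,0,0,0,0,0]}'; python3 - <<'E'
from h import *
plan((.569,-.0822,.07,0))
E
```

```text
t: 18.0
tool_pos: [0.5078, 0.0878, 0.1262]
tcp_rot: [0.708, 0.706, -0.001, -0.001]
force: [0.3, -0.3, -2.0]
gripper_width: 0.0675
gripper_force: 20.0
t: 18.8
tool_pos: [0.5686, -0.0803, 0.1273]
tcp_rot: [0.708, 0.707, -0.0, -0.001]
force: [0.1, 0.8, -1.2]
gripper_width: 0.0674
gripper_force: 20.0
t 18.8 pos [ 0.5686 -0.0803  0.1273] yaw -0.001 tilt 0.0015 w 0.06742726362254169 F [ 0.1  0.8 -1.2]
[-0.19  0.05  5.73] twist -0.001
```

```bash
python3 -m jog '{"jaw":[-1,-1,-1,-1,-1,-1,-1,-1],"travel":[[-0.1,0,1],[-0.1,0,2.5],[-0.1,0,4],[-0.1,0,5],[-0.1,0,5.5],[-0.1,0,5.8],[-0.1,0,5.8],[-0.1,0,5.8]],"twist":[0,0,0,0,0,0,0,0]}'; python3 -m jog '{"jaw":[-1,-1,-1],"travel":[[0,0,0.15],[0,0,0.25],[0,0,0.25]],"twist":[0,0,0]}'
```

```text
t: 19.6
tool_pos: [0.5698, -0.0826, 0.0703]
tcp_rot: [0.708, 0.706, 0.0, 0.0]
force: [0.5, -0.1, -1.7]
gripper_width: 0.0673
gripper_force: 20.0
t: 19.9
tool_pos: [0.5693, -0.0824, 0.0675]
tcp_rot: [0.708, 0.706, 0.0, 0.0]
force: [0.2, -0.3, -1.6]
gripper_width: 0.0675
gripper_force: 20.0
```

```bash
for i in 1 2 3; do python3 -m jog '{"jaw":[-1,-1],"travel":[[0,0,0.07],[0,0,0.07]],"twist":[0,0]}' | grep -E "tool_pos|^force:"; done
```

```text
tool_pos: [0.5693, -0.0824, 0.0667]
force: [0.6, -0.4, -2.0]
tool_pos: [0.5692, -0.0824, 0.0658]
force: [-0.3, 0.3, -2.3]
tool_pos: [0.5694, -0.0824, 0.0657]
force: [-2.1, 0.8, 2.5]
```

Contact at 0.0657, as predicted. Release and retreat.

```bash
python3 -m jog '{"jaw":[0.75,0.75,0.75,1,1],"travel":[[0,0,0],[0,0,0],[0,0,0],[0,0,0],[0,0,0]],"twist":[0,0,0,0,0]}'; python3 -m jog '{"jaw":[1,1,1,1,1,1,1],"travel":[[0,0,-0.5],[0,0,-2],[0,0,-4],[0,0,-6],[0,0,-6.5],[0,0,-6.5],[0,0,-6.5]],"twist":[0,0,0,0,0,0,0]}'; python3 - <<'E'
from h import *
plan((.4242,.1704,.13,0))
E
```

```text
t: 21.0
tool_pos: [0.5693, -0.0824, 0.0652]
tcp_rot: [0.708, 0.706, 0.0, 0.0]
force: [0.2, 0.4, -0.5]
gripper_width: 0.0881
gripper_force: 0.0
t: 21.7
tool_pos: [0.5689, -0.0823, 0.1299]
tcp_rot: [0.708, 0.706, -0.0, -0.0]
force: [0.0, -0.0, -0.6]
gripper_width: 0.0882
gripper_force: 0.0
t 21.7 pos [ 0.5689 -0.0823  0.1299] yaw -0.002 tilt 0.0006 w 0.08819814887854853 F [ 0.  -0.  -0.6]
[ 25.24 -14.52   0.  ] twist -0.002
```

```bash
python3 -m jog '{"jaw":[1,1,1,1,1,1,1,1],"travel":[[25.2,-14.5,0],[25.2,-14.5,0],[25.2,-14.5,0],[25.2,-14.5,0],[25.2,-14.5,0],[25.2,-14.5,0],[25.2,-14.5,0],[25.2,-14.5,0]],"twist":[0,0,0,0,0,0,0,0]}';python3 -m jog '{"jaw":[1,1],"travel":[[0,0,0],[0,0,0]],"twist":[0,0]}' >/dev/null; python3 - <<'E'
from h import *
plan((.4242,.1708,-.017,0))
s=arm.snapshot("top");H=hsv(s)
c=blob(cv2.inRange(H,(0,0,150),(180,40,255)),(350,225,395,275));P=np.array([ray(s,*p,.106)[:2] for p in c[:,0]]).astype(np.float32);print("white",cv2.fitEllipse(P))
c=blob(cv2.inRange(H,(4,150,120),(11,255,255)),(335,210,405,290));P=np.array([ray(s,*p,.082)[:2] for p in cv2.convexHull(c)[:,0]]).astype(np.float32);print("base",cv2.fitEllipse(P))
E
```

```text
t: 22.5
tool_pos: [0.424, 0.1704, 0.1296]
tcp_rot: [0.707, 0.707, -0.001, -0.0]
force: [-0.2, -0.3, 0.1]
gripper_width: 0.0881
gripper_force: 0.0
t 22.7 pos [0.4254 0.1688 0.13  ] yaw -0.004 tilt 0.0004 w 0.08810770982729893 F [-0.4 -0.8  0.5]
[ 0.2  -0.12 14.7 ] twist -0.004
white ((0.5684890747070312, -0.08317666500806808), (0.06401825696229935, 0.06545013189315796), 172.92083740234375)
base ((0.5690599679946899, -0.08389740437269211), (0.1048823818564415, 0.105924591422081), 62.8587646484375)
```

White sits within 1 mm of the base disc's centre. Now blue, feeling a little deeper since it is thinner.

```bash
python3 -m jog '{"jaw":[1,1,1,1,1,1,1,1],"travel":[[0.2,-0.1,3],[0.2,-0.1,7],[0.2,-0.1,10],[0.2,-0.1,12],[0.2,-0.1,13.5],[0.2,-0.1,14.3],[0.2,-0.1,14.7],[0.2,-0.1,14.7]],"twist":[0,0,0,0,0,0,0,0]}'; for i in 1 2 3; do python3 -m jog '{"jaw":[1,1],"travel":[[0,0,0.15],[0,0,0.15]],"twist":[0,0]}'| grep -E "tool_pos|^force:"; done
```

```text
t: 23.55
tool_pos: [0.4241, 0.1715, -0.0168]
tcp_rot: [0.708, 0.706, -0.0, -0.0]
force: [-0.6, -0.3, 0.9]
gripper_width: 0.088
gripper_force: 0.0
tool_pos: [0.4244, 0.1719, -0.0176]
force: [-0.8, 0.1, -0.7]
tool_pos: [0.424, 0.1719, -0.0195]
force: [0.2, 0.4, -1.3]
tool_pos: [0.4237, 0.1719, -0.0213]
force: [0.0, -0.0, -0.2]
```

```bash
python3 -m jog '{"jaw":[-1,-1,-1,-1,-1],"travel":[[0,0,0],[0,0,0],[0,0,0],[0,0,0],[0,0,0]],"twist":[0,0,0,0,0]}' 15; python3 -m jog '{"jaw":[-1,-1,-1,-1],"travel":[[0,0,-0.2],[0,0,-0.5],[0,0,-1],[0,0,-1]],"twist":[0,0,0,0]}'
```

```text
t: 24.65
tool_pos: [0.4239, 0.1719, -0.0212]
tcp_rot: [0.708, 0.706, 0.0, 0.0]
force: [-0.6, 0.2, -0.3]
gripper_width: 0.0596
gripper_force: 15.0
t: 25.05
tool_pos: [0.4244, 0.172, -0.0105]
tcp_rot: [0.708, 0.706, 0.001, 0.0]
force: [0.8, 0.2, -1.3]
gripper_width: 0.0599
gripper_force: 15.0
```

```bash
python3 -m jog '{"jaw":[-1,-1,-1,-1,-1,-1,-1],"travel":[[0,0,-1],[0,0,-3],[0,0,-6],[0,0,-9],[0,0,-12],[0,0,-14],[0,0,-14]],"twist":[0,0,0,0,0,0,0]}'; python3 - <<'E'
from h import *
plan((.5688,-.0823,.13,0))
E
```

```text
t: 25.75
tool_pos: [0.4262, 0.1723, 0.1323]
tcp_rot: [0.708, 0.706, 0.003, 0.002]
force: [0.3, -1.0, -2.4]
gripper_width: 0.0597
gripper_force: 15.0
t 25.75 pos [0.4262 0.1723 0.1323] yaw -0.002 tilt 0.0068 w 0.05965166694979639 F [ 0.3 -1.  -2.4]
[-25.43  14.31   0.3 ] twist -0.002
```

```bash
python3 -m jog '{"jaw":[-1,-1,-1,-1,-1,-1,-1,-1],"travel":[[-1.5,0.8,0],[-5,2.8,0],[-9,5.1,0],[-13,7.3,0],[-17,9.6,0],[-21,11.8,0],[-24,13.5,0],[-25.4,14.3,0]],"twist":[0,0,0,0,0,0,0,0]}';python3 -m jog '{"jaw":[-1,-1,-1],"travel":[[0,0,0],[0,0,0],[0,0,0]],"twist":[0,0,0]}'>/dev/null; python3 - <<'E'
from h import *
plan((.5688,-.0823,.088,0))
E
```

```text
t: 26.55
tool_pos: [0.5666, -0.0851, 0.1274]
tcp_rot: [0.709, 0.705, -0.0, -0.0]
force: [0.2, 0.7, -2.1]
gripper_width: 0.0595
gripper_force: 15.0
t 26.85 pos [ 0.5653 -0.0806  0.1282] yaw -0.0 tilt 0.0016 w 0.05971262980313543 F [-0.5 -0.1 -0.8]
[-0.17  0.36  4.02] twist -0.0
```

```bash
python3 -m jog '{"jaw":[-1,-1,-1,-1,-1,-1,-1],"travel":[[-0.1,0.3,1],[-0.1,0.3,2],[-0.1,0.3,3],[-0.1,0.3,3.6],[-0.1,0.3,3.9],[-0.1,0.3,4],[-0.1,0.3,4]],"twist":[0,0,0,0,0,0,0]}'; python3 - <<'E'
from h import *
plan((.5688,-.0823,.086,0))
E
```

```text
t: 27.55
tool_pos: [0.5694, -0.0834, 0.0888]
tcp_rot: [0.708, 0.706, 0.0, 0.0]
force: [1.6, -0.4, -1.4]
gripper_width: 0.0593
gripper_force: 15.0
t 27.55 pos [ 0.5694 -0.0834  0.0888] yaw -0.002 tilt 0.0 w 0.059306468435588386 F [ 1.6 -0.4 -1.4]
[ 0.11 -0.06  0.28] twist -0.002
```

```bash
python3 -m jog '{"jaw":[-1,-1,-1],"travel":[[0.1,0,0.15],[0.1,0,0.25],[0.1,0,0.25]],"twist":[0,0,0]}'; for i in 1 2; do python3 -m jog '{"jaw":[-1,-1],"travel":[[0,0,0.07],[0,0,0.07]],"twist":[0,0]}' | grep -E "tool_pos|^force:"; done
```

```text
t: 27.85
tool_pos: [0.5693, -0.0824, 0.0864]
tcp_rot: [0.708, 0.706, 0.0, 0.0]
force: [-0.3, -0.0, -1.2]
gripper_width: 0.0592
gripper_force: 15.0
tool_pos: [0.5693, -0.0824, 0.0855]
force: [0.4, -0.7, -0.6]
tool_pos: [0.5694, -0.0824, 0.0849]
force: [0.7, 0.5, -0.9]
```

```bash
python3 -m jog '{"jaw":[-1,-1],"travel":[[0,0,0.05],[0,0,0.05]],"twist":[0,0]}' | grep -E "tool_pos|^force:"; python3 -m jog '{"jaw":[0.6,0.6,0.6,1,1],"travel":[[0,0,0],[0,0,0],[0,0,0],[0,0,0],[0,0,0]],"twist":[0,0,0,0,0]}'; python3 -m jog '{"jaw":[1,1,1,1,1,1,1],"travel":[[0,0,-0.5],[0,0,-2],[0,0,-4],[0,0,-7],[0,0,-9],[0,0,-9],[0,0,-9]],"twist":[0,0,0,0,0,0,0]}';python3 -m jog '{"jaw":[1,1,1,1,1,1,1],"travel":[[25,0,0],[25,0,0],[25,0,0],[25,0,0],[25,0,0],[25,0,0],[25,0,0]],"twist":[0,0,0,0,0,0,0]}'; python3 - <<'E'
from h import *
s=arm.snapshot("top");H=hsv(s)
for n,lo,hi,z in(("blue",(105,100,50),(130,255,255),.124),("white",(0,0,150),(180,40,255),.106)):
    c=blob(cv2.inRange(H,lo,hi),(350,225,395,275));P=np.array([ray(s,*p,z)[:2] for p in c[:,0]]).astype(np.float32);print(n,cv2.fitEllipse(P))
a=cv2.resize(s["image"][190:370,160:520,::-1],(792,396),interpolation=3);cv2.imwrite("pics/end.png",a)
E
```

```text
tool_pos: [0.5693, -0.0824, 0.0848]
force: [-2.7, 0.9, 3.6]
t: 28.95
tool_pos: [0.5693, -0.0824, 0.0843]
tcp_rot: [0.708, 0.706, -0.0, -0.0]
force: [0.6, 0.4, -0.2]
gripper_width: 0.0842
gripper_force: 0.0
t: 29.65
tool_pos: [0.5696, -0.0825, 0.1751]
tcp_rot: [0.708, 0.706, 0.0, 0.001]
force: [-0.1, -1.0, -1.3]
gripper_width: 0.088
gripper_force: 0.0
t: 30.35
tool_pos: [0.5686, 0.1685, 0.1727]
tcp_rot: [0.707, 0.707, -0.001, -0.001]
force: [0.1, -1.2, 0.3]
gripper_width: 0.088
gripper_force: 0.0
blue ((0.5683720707893372, -0.08252415806055069), (0.05531227961182594, 0.056167345494031906), 64.54116821289062)
white ((0.5301768183708191, -0.08033633232116699), (0.04082493484020233, 0.09937391430139542), 1.7702786922454834)
```

View pics/end.png

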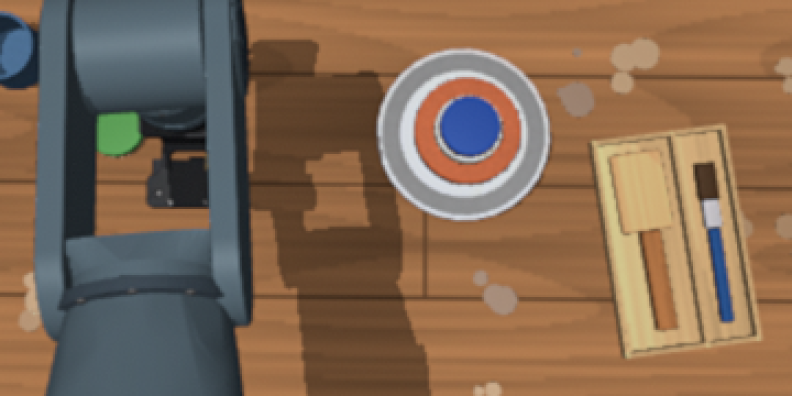

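The final picture shows blue, white and terracotta concentric at about (470,127), with the paddle in the tray. Blue measures (0.5684,−0.0825) and white measured (0.5685,−0.0832), and the arm is clear.

```bash
python3 -m jog '{"jaw":[1,1,1,1],"travel":[[0,0,0],[0,0,0],[0,0,0],[0,0,0]],"twist":[0,0,0,0]}' >/dev/null; python3 -c "
from bench import arm
print(arm.close_job())"
```

```text
the job is handed in; nothing more can be done
None
```

The job is handed in (no verdict came back): the paddle lies flat in the wide compartment, and white and blue are stacked on the terracotta disc, each within about 1 mm of the centre below by camera.

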